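# Check a scooter brake lever stops short of the grip

### The arm

A 7-joint arm with a two-finger parallel gripper is mounted at the origin on the work surface. World frame = base frame: x ahead of the robot, y to its left, z up, the work surface at z = 0. Lengths are in m, angles in rad, forces in N, time in s.
With the tool pointing down it reaches from about 0.425 to 1.025 m from the base axis. Payload 3.6 kg.
Tool frame: the origin (TCP) lies at the very end of the fingers, on their centre line; the grasp point (between the pads) lies 19 mm behind it; z points along the fingers, y is the line along which they close (so a half turn about z gives the same grasp; the last joint's range is limited). The gripper opens to 85 mm and grips with 20 to 120 N. Pads are 22 mm wide; open, the fingers measure 114 mm over their backs; the gripper's body (76 mm by 85 mm) begins 54 mm behind the grasp point. The pads swing forward as they close: fully open they stand 13 mm farther back than shut.
Start: joints at [-1.385, 0.591, 0.048, 1.609, -0.033, 0.943, -0.034], TCP at [0.2, 0.697, 0.231] pointing down, gripper open.
Joint ranges: [-2.69, 2.69], [-0.47, 2.24], [-1.27, 1.36], [0.19, 2.51], [-1.53, 4.68], [0.08, 2.07], [-3.09, 3.09]. Speed limits (rad/s): [2.57, 2.57, 3.14, 3.14, 3.14, 3.14, 3.14].

### API

Orientations are given as a rotation vector (axis times angle).
In Python, from rig import * gives the robot as it stands.
- The arm moves only by the tool carry_out, never from a script. Its argument "plan" is one flat list of numbers, 5 for each row, row after row: the shift along the tool's x, y, z in mm, then the turn about the tool's z in degrees, then the opening, from 0 (shut) to 1 (fully open). A call has exactly 10 rows; each row is the pose to reach, as a shift and turn from the pose commanded when the call began, along the tool's axes at that moment; what a row does not reach only later rows make up. A row lasts 1/10 s, in which the tool goes at most 50 mm and 8.59 degrees, less where a joint would pass 70% of its speed; a pose out of reach is approached as far as the arm can. A call with a gripper value outside its range is refused whole. The fingers move at their own pace and stop on an object; the grip force is fixed at half the most. Time passes only in rows, so rows that repeat a pose let the fingers close, or fill a call up. It gives the time, the measured TCP pose, the force, the opening and the grip force at its end, in the units of the state.
- sense(): the state, without advancing time (a new reading comes with each control period).
- grab_frame(name): name is "side" or "top"; returns (picture, depth): 420x560x3 uint8, red, green, blue; 420x560 float32, m along the optical axis (not along the pixel's ray), 0 where there is no reading.
- camera_info(name): a dict with "fx", "fy", "cx", "cy" (pixels), "dist" ([k1, k2, p1, p2, k3] as OpenCV has them; the pictures are not rectified), "rvec" (rotation vector, rad) and "tvec" (3), from world to camera coordinates, as OpenCV has them. Camera axes: x right, y down, z forward; pixel columns grow to the right and rows downward; lengths in m; the calibration is good to about 2 mm. A picture is of the moment at which its call begins. camera_info takes no time and is no camera call.
- finish_job(): hands the job in; it is judged then, once.
The state is a dict: "time_s": time; "joint_pos": joint angles; "joint_vel": joint speeds; "joint_torque": joint torques, N m; "position": TCP position; "ee_rot": TCP orientation; "contact_force": force on the tool from outside, world axes, zero at the start; "moment": the same for the moment, N m; "gripper_width": opening from 0.0 (shut) to 1.0 (fully open); "finger_force": force on a finger pad.
Only numpy, scipy, OpenCV 4.12 (cv2) and the standard library are available. Lean on these libraries where they do the work, as an engineer would, in place of code of your own. Each camera call takes 0.05 s, during which the arm holds its last target. There are 200 camera calls.

### The job

Check the brake lever on the scooter handlebar clamped in the bench stand: using only the outside of the fingers against the lever's outer side, press it in until it comes up against its stop, short of the grip, and keep it there for a second, then let it come all the way back out. Then press it in to its stop a second time and finish while still holding it there. Press firmly but do not force it, never put a finger between the lever and the grip, and leave the grip, the thumb throttle and everything on the mat alone.

Things in the scene. Friction and masses are not known exactly. Their poses are not given: they have to be found in the camera images.
- handlebar: aluminium scooter handlebar fixed in a bench stand. Origin: centre of the stand's 130 x 90 mm foot; z up. The bar (22 mm thick, 440 long) runs along its y axis, 110 mm above the origin; display pod on the middle, top at 149 mm. The brake lever is on the +x side of the +y half. Its black perch fills y = 10 to 66 mm, x up to 50 mm, no higher than 127 mm. Loose things on the mat are under 45 mm high
- lever_pivot (a point): the lever's upright hinge axis at mid height of the blade; in the handlebar's frame always at x = 45, y = 55, z = 110 mm. Its axes turn with the lever: +y runs along the blade to its free end, +x is the way the outer side faces, z up
- lever_pad (a point): where to press: point on the outer side of the blade (the side away from the bar), at x = 6, y = 85 mm in lever_pivot's frame, same axes; moves with the lever. Push along its -x. The blade is plain aluminium, 14 mm high (7 mm above and below this point), 12 mm thick, and ends 122 mm from the pivot
- lever_angle (a joint): brake lever angle, rad: 0 = fully out (the blade leans 0.28 rad away from the bar), grows as it is pressed in, 0.30 = against its hard stop, blade nearly parallel to the bar (0.02 rad past). A spring returns it to 0: at lever_pad it pushes back with about 2.7 N when out and 8 N just before the stop, then gives no more. lever_pad travels about 25 mm
- lever: the whole brake lever; origin and axes as lever_pivot. Only its outer side is to be pressed; at its stop its back stays about 20 mm clear of the black rubber grip (32 mm thick, on the bar at y = 80 to 215 mm)
- throttle (a joint): thumb throttle, a 40 mm black plastic paddle on the -x side of the bar's other (-y) half; 0 = released, grows when pressed (rad). To be left alone
- dish: loose steel dish, 80 mm across, 28 mm high, on the mat beyond and below the lever
- screwdriver: loose screwdriver, 160 mm long, black handle, on the mat on the robot's side of the grip
- tweezers: loose steel tweezers, about 135 mm long, 8 mm high, on the mat
- bit_case: loose yellow bit case, 160 x 72 x 22 mm, on the mat
- phone: loose opened phone, 150 x 72 x 8 mm, on the mat
- spare_collar: loose black plastic collar ring, 38 mm across, 22 mm high, on the mat past the grip's end
- hex_key: loose hex key, 75 mm long, 5 mm thick, on the mat

How it is judged:
By the outcome, as a careful person would: the job done as asked, in the order asked, and still so for the second after the job is handed in, while the arm keeps its last pose, push and grip.
It also fails if it takes over 38 s, if anything falls off the work surface, if the arm or the gripper's body presses on something with over 40 N, if the wrist force passes 120 N, or if a joint passes its speed limit or range.

## Working session

There is one attempt and no reset: what is moved stays moved. The work goes in short steps, Python scripts to look and compute and a tool call to move; the robot and the scene stay as the last step left them, time stands still between calls to the robot, and variables do not carry over. Pictures are saved under pics/ and viewed, at most 10 in all, crops included, and the job is handed in when it is done.

Besides the shell and the picture viewer there is one more tool, called after "Emit:" by a JSON object that holds its "name" and its "arguments", one argument or row to a line. carry_out: Moves the arm, as the interface text tells. Its arguments: {"type":"object","properties":{"plan":{"type":"array","items":{"type":"number"}}},"required":["plan"]}

```bash
mkdir -p pics; cat > h.py <<'E'
from rig import *
import numpy as np, cv2
def cam(n):
    c=camera_info(n); K=np.array([[c['fx'],0,c['cx']],[0,c['fy'],c['cy']],[0,0,1]],float)
    R=cv2.Rodrigues(np.array(c['rvec'],float))[0]; return K,np.array(c['dist'],float),R,np.array(c['tvec'],float).ravel()
def world(n,uv,d):
    K,D,R,t=cam(n); p=cv2.undistortPoints(np.array(uv,float).reshape(-1,1,2),K,D).reshape(-1,2)
    P=np.c_[p,np.ones(len(p))]*np.array(d,float).reshape(-1,1); return (P-t)@R
def plane(n,uv,z):
    K,D,R,t=cam(n); p=cv2.undistortPoints(np.array(uv,float).reshape(-1,1,2),K,D).reshape(-1,2)
    r=np.c_[p,np.ones(len(p))]@R; o=-R.T@t; return o+r*((z-o[2])/r[:,2])[:,None]
def proj(n,P):
    K,D,R,t=cam(n); return cv2.projectPoints(np.array(P,float).reshape(-1,1,3),cv2.Rodrigues(R)[0],t,K,D)[0].reshape(-1,2)
E
python3 - <<'E'
from h import *
for n in("top","side"):
    p,d=grab_frame(n); cv2.imwrite(f"pics/{n}0.png",p[:,:,::-1]); np.savez(f"{n}0.npz",p=p,d=d)
    K,D,R,t=cam(n); print(n,K[0,0],-R.T@t,R[2])
s=sense(); print({k:np.round(v,3) for k,v in s.items()})
print(cv2.Rodrigues(np.array(s['ee_rot'],float))[0].round(3))
E
```

```text
top 460.12966886450187 [0.42090406 0.00890922 1.01384347] [ 0.13243178  0.03072071 -0.99071593]
side 391.6795799846007 [0.40440386 0.53600411 0.57225426] [ 0.1696072  -0.72891845 -0.66325809]
{'time_s': np.float64(0.1), 'joint_pos': array([-1.385,  0.592,  0.048,  1.61 , -0.033,  0.943, -0.034]), 'joint_vel': array([-0.001, -0.002, -0.   , -0.002,  0.001, -0.001,  0.001]), 'joint_torque': array([ 4.0000e-03, -5.4999e+01,  1.5530e+00, -1.9882e+01,  1.0000e-02,
        4.0000e-03,  0.0000e+00]), 'position': array([0.2  , 0.696, 0.23 ]), 'ee_rot': array([-4.380e-01, -3.111e+00,  3.000e-03]), 'contact_force': array([ 0.168, -0.532, -0.241]), 'moment': array([ 0.009, -0.013, -0.034]), 'finger_force': np.float64(0.0), 'gripper_width': np.float64(1.004)}
[[-0.961  0.276 -0.   ]
 [ 0.276  0.961 -0.002]
 [-0.    -0.002 -1.   ]]
```

View pics/top0.png

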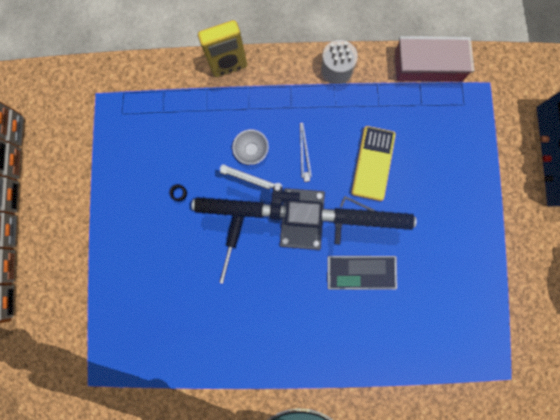

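View pics/side0.png

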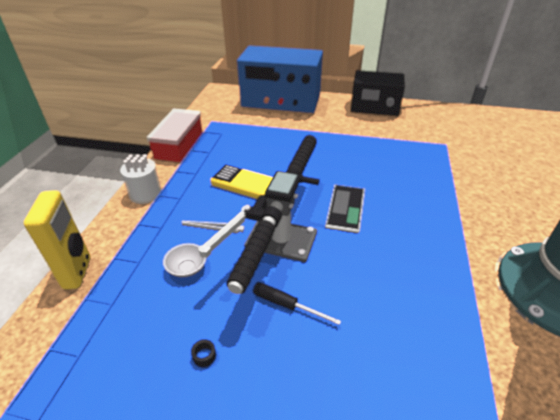

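The top view shows the bar running from (193,205) to (415,221), and the silver lever from about (285,188) to its free end at (222,169). The dish is at (250,147). Image up is world +x and left is +y.

```bash
python3 - <<'E'
from h import *
z=np.load("top0.npz"); p,d=z['p'],z['d']
def med(u,v,r=2):
    a=d[v-r:v+r+1,u-r:u+r+1]; a=a[a>0]; return np.median(a) if len(a) else 0
for nm,u,v in [("barL",200,206),("grip",240,209),("barR",400,220),("pod",303,213),("lev_tip",226,171),("lev_mid",250,179),("perch",285,189),("mat",150,330)]:
    print(nm,world("top",[(u,v)],[med(u,v)]).round(4), plane("top",[(u,v)],.11).round(4))
vv,uu=np.mgrid[0:420,0:560]
W=world("top",np.c_[uu.ravel(),vv.ravel()],d.ravel()).reshape(420,560,3)
hsv=cv2.cvtColor(p,cv2.COLOR_RGB2HSV)
roi=np.zeros((420,560),bool); roi[130:260,180:430]=1
# bar axis: points with z 0.11-0.13 near line
m=roi&(W[...,2]>.09)&(W[...,2]<.14)&(d>0)
lev=m&(hsv[...,1]<80)&(hsv[...,2]>130)
n,l,s,c=cv2.connectedComponentsWithStats(lev.astype(np.uint8)); print([(s[i].tolist(),c[i].round(1).tolist()) for i in range(1,n) if s[i,4]>8])
dark=m&(hsv[...,2]<70)
n,l,s,c=cv2.connectedComponentsWithStats(dark.astype(np.uint8)); print([(s[i].tolist(),c[i].round(1).tolist()) for i in range(1,n) if s[i,4]>8])
big=cv2.resize(p[130:260,170:430],None,fx=3,fy=3,interpolation=cv2.INTER_CUBIC); cv2.imwrite("pics/crop.png",big[:,:,::-1])
E
```

```text
barL [[0.5425 0.1853 0.1297]] [[0.5453 0.1893 0.11  ]]
grip [[0.5349 0.1067 0.1295]] [[0.5374 0.1089 0.11  ]]
barR [[ 0.5064 -0.2024  0.1309]] [[ 0.5084 -0.2074  0.11  ]]
pod [[ 0.5217 -0.0148  0.1527]] [[ 0.5267 -0.016   0.11  ]]
lev_tip [[0.6129 0.1351 0.121 ]] [[0.6153 0.1367 0.11  ]]
lev_mid [[0.5954 0.0873 0.1211]] [[0.5976 0.0883 0.11  ]]
perch [[0.5935 0.0197 0.0051]] [[0.5756 0.0186 0.11  ]]
mat [[0.2872 0.3225 0.0049]] [[0.3011 0.2898 0.11  ]]
[([220, 165, 62, 26, 402], [248.6, 177.7]), ([192, 200, 2, 9, 14], [192.6, 204.4]), ([263, 205, 7, 10, 58], [265.9, 209.8]), ([281, 208, 4, 5, 15], [282.2, 210.2]), ([323, 210, 12, 10, 110], [328.2, 214.5]), ([414, 218, 2, 8, 14], [414.5, 221.5])]
[([270, 191, 29, 29, 368], [280.7, 202.3]), ([195, 198, 68, 19, 933], [228.2, 207.2]), ([334, 209, 72, 18, 811], [367.3, 218.0]), ([403, 224, 9, 4, 19], [405.9, 225.6])]
```

View pics/crop.png

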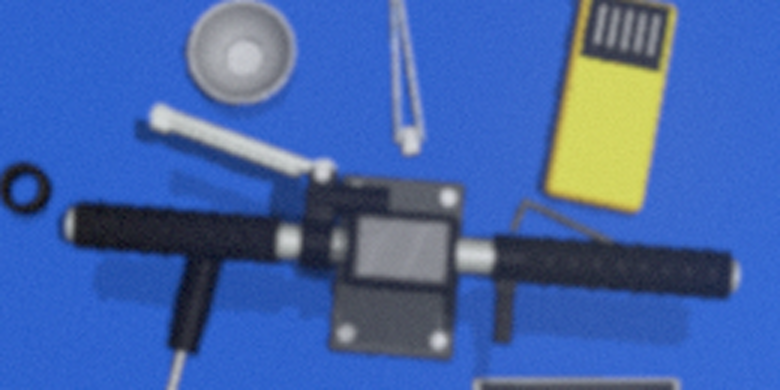

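```bash
cat > geo.py <<'E'
from h import *
Z=.113
L,Rr=plane("top",[(192.2,204.6),(415.2,221.5)],Z)
o=(L+Rr)/2; yh=(L-Rr)[:2]; ln=np.linalg.norm(yh); yh/=ln; xh=np.array([yh[1],-yh[0]])
H=lambda x,y:o[:2]+x*xh+y*yh
piv=H(.045,.055)
def lev(a):  # lever x,y axes at joint a
    t=.28-a; y=np.cos(t)*yh+np.sin(t)*xh; return np.array([y[1],-y[0]]),y
def pad(a): x,y=lev(a); return piv+.006*x+.085*y
E
python3 - <<'E'
from geo import *
print("len",ln,"o",o,"yaw yh",np.degrees(np.arctan2(-yh[0],yh[1])))
print("piv",piv,"seen",plane("top",[(277.3,186.7)],Z+.005))
x,y=lev(0); print("tip",piv+.122*y,"seen",plane("top",[(221,168.5)],Z+.007))
z=np.load("top0.npz");p=z['p'];hsv=cv2.cvtColor(p,cv2.COLOR_RGB2HSV)
m=np.zeros((420,560),np.uint8);m[163:185,219:272]=1;m&=((hsv[...,1]<80)&(hsv[...,2]>130)).astype(np.uint8)
q=plane("top",np.argwhere(m)[:,::-1],Z+.007)[:,:2]
lx=(q-piv)@x;ly=(q-piv)@y; f=np.polyfit(ly,lx,1);print("n",len(q),"blade fit slope,off",f,"ly",ly.min(),ly.max(),"lx",np.percentile(lx,[2,98]))
T=cv2.Rodrigues(np.array(sense()['ee_rot'],float))[0]; P=sense()['position']
for a in(0,.15,.3):
    x,_=lev(a); print(a,"pad",pad(a),"push yaw",np.degrees(np.arctan2(-x[1],-x[0])))
print("tool x yaw",np.degrees(np.arctan2(T[1,0],T[0,0])))
x,_=lev(0); s=pad(0)+x*.041
print("standoff TCP (30mm clear)",s,"shift tool mm",T.T@(np.r_[s,.23]-P)*1e3)
E
```

```text
len 0.4435381286977422 o [ 0.52623928 -0.01620189  0.113     ] yaw yh -5.638567302119548
piv [0.57642545 0.03411062] seen [[0.57919241 0.03364209 0.118     ]]
tip [0.62149773 0.14747944] seen [[0.61847183 0.14529869 0.12      ]]
n 363 blade fit slope,off [-0.03092036  0.00328927] ly 0.013984637035625353 0.12188010615772929 lx [-0.00762032  0.02757642]
0 pad [0.61340378 0.11088042] push yaw 158.3186144342174
0.15 pad [0.60151622 0.11554435] push yaw 166.91298136117976
0.3 pad [0.58906517 0.11837946] push yaw 175.50734828814208
tool x yaw 163.9722850760553
standoff TCP (30mm clear) [0.65150314 0.09573318] shift tool mm [-599.71373881 -452.34402438    1.23986862]
```

Emit:
{"name": "carry_out", "arguments": {
  "plan": [-20, -15, 0, 0, 0, -55, -41, 0, -1, 0, -91, -68, 0, -2, 0, -127, -95, 0, -3, 0, -163, -122, 0, -4, 0, -199, -149, 0, -5, 0, -235, -176, 0, -6, 0, -271, -203, 0, -6, 0, -307, -230, 0, -6, 0, -343, -257, 0, -6, 0]
}}

```text
time_s: 1.1
position: [0.4595, 0.3533, 0.231]
ee_rot: [-0.274, -3.129, 0.001]
contact_force: [-0.1, -0.7, -0.9]
gripper_width: 0.001
finger_force: 0.0
```

Emit:
{"name": "carry_out", "arguments": {
  "plan": [-33, -30, 0, 0, 0, -66, -61, 0, 0, 0, -99, -92, 0, 0, 0, -132, -122, 0, 0, 0, -165, -153, 0, 0, 0, -195, -181, 0, 0, 0, -218, -202, 0, 0, 0, -232, -215, 0, 0, 0, -237, -220, 0, 0, 0, -237, -220, 0, 0, 0]
}}

```text
time_s: 2.1
position: [0.6537, 0.0972, 0.231]
ee_rot: [-0.275, -3.129, -0.0]
contact_force: [-1.0, 0.4, -0.6]
gripper_width: 0.001
finger_force: 0.0
```

```bash
cat > look.py <<'E'
import sys
from geo import *
n=sys.argv[1]
c,_=grab_frame("side"); t,_=grab_frame("top")
c=cv2.resize(c[130:330,140:360],None,fx=2,fy=2,interpolation=cv2.INTER_CUBIC); t=cv2.resize(t[90:260,170:330],None,fx=2,fy=2,interpolation=cv2.INTER_CUBIC)
o=np.zeros((400,760,3),np.uint8); o[:,:440]=c; o[:340,440:]=t; cv2.imwrite(f"pics/{n}.png",o[:,:,::-1])
s=sense(); T=cv2.Rodrigues(np.array(s['ee_rot'],float))[0]; P=np.array(s['position'])
print(s['time_s'],P,s['contact_force'])
for a in(0,.15,.3):
    x,y=lev(a); q=pad(a); print(a,"pad in tool mm",(T.T@(np.r_[q,.095]-P)*1e3).round(1))
E
python3 look.py a
```

```text
2.2 [0.65279412 0.09961712 0.23106047] [-0.22035484  1.68910543  0.8219577 ]
0 pad in tool mm [ 40.5   4.2 136.1]
0.15 pad in tool mm [ 53.    6.7 136.2]
0.3 pad in tool mm [ 65.8   7.4 136.2]
```

View pics/a.png

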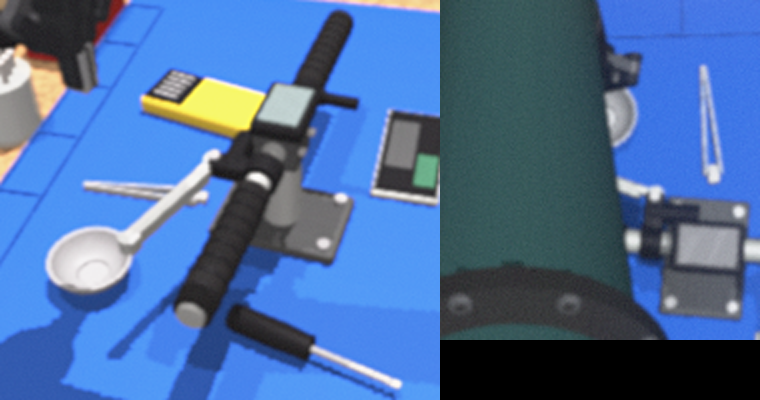

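The side view shows the fingertips at crop (80,80), high and on the outer side of the lever. The path down is clear, so I'm descending.

Emit:
{"name": "carry_out", "arguments": {
  "plan": [0, 1, 20, 0, 0, 0, 3, 50, 0, 0, 0, 5, 80, 0, 0, 0, 5, 105, 0, 0, 0, 5, 125, 0, 0, 0, 5, 136, 0, 0, 0, 5, 136, 0, 0, 4, 5, 136, 0, 0, 10, 5, 136, 0, 0, 15, 5, 136, 0, 0]
}}

```text
time_s: 3.2
position: [0.64, 0.1051, 0.0965]
ee_rot: [0.274, 3.128, 0.001]
contact_force: [0.3, -0.5, 0.7]
gripper_width: 0.0
finger_force: 0.0
```

```bash
python3 look.py b
```

```text
3.3 [0.63919363 0.10510632 0.0961019 ] [ 0.59447677 -0.83052067 -0.02647482]
0 pad in tool mm [26.4  1.2  1.1]
0.15 pad in tool mm [38.9  3.7  1.1]
0.3 pad in tool mm [51.7  4.4  1.1]
```

View pics/b.png

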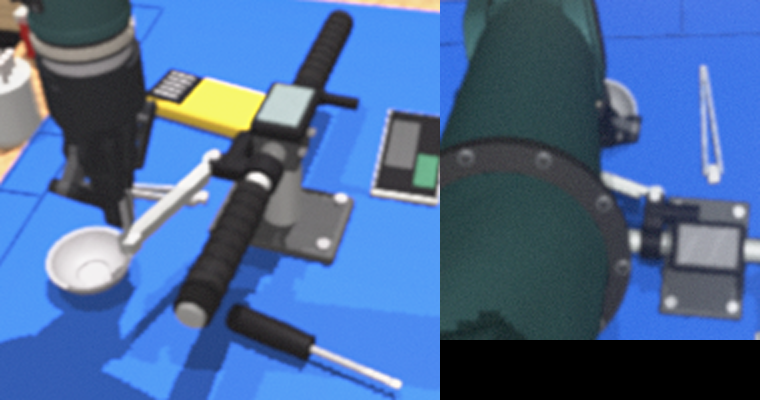

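The side view shows the shut fingers at crop (122,222), outside the lever and level with the blade. The grip is clear, so I'm pressing.

Emit:
{"name": "carry_out", "arguments": {
  "plan": [4, 0, 1, 0, 0, 8, 0, 1, 0, 0, 11, 1, 1, 0, 0, 14, 1, 1, 0, 0, 17, 1, 1, 0, 0, 20, 2, 1, 0, 0, 22, 2, 1, -1, 0, 24, 2, 1, -2, 0, 26, 3, 1, -3, 0, 28, 3, 1, -3, 0]
}}

```text
time_s: 4.3
position: [0.6144, 0.1132, 0.0948]
ee_rot: [0.191, 3.133, 0.002]
contact_force: [5.1, 0.7, -2.1]
gripper_width: -0.002
finger_force: 2.5
```

Emit:
{"name": "carry_out", "arguments": {
  "plan": [2, 0, 0, -1, 0, 4, 0, 0, -2, 0, 6, 0, 0, -2, 0, 8, 1, 0, -2, 0, 9, 1, 0, -2, 0, 10, 1, 0, -2, 0, 11, 1, 0, -2, 0, 12, 1, 0, -2, 0, 12, 1, 0, -2, 0, 12, 1, 0, -2, 0]
}}

```text
time_s: 5.3
position: [0.6039, 0.1161, 0.0949]
ee_rot: [0.137, 3.133, 0.003]
contact_force: [7.3, 2.1, -3.3]
gripper_width: -0.0
finger_force: 3.4
```

```bash
python3 look.py c
```

```text
5.4 [0.60393397 0.11609151 0.09491909] [ 7.38346499  2.23474326 -3.26970127]
0 pad in tool mm [-9.9 -4.4 -0. ]
0.15 pad in tool mm [ 2.4 -0.8 -0.1]
0.3 pad in tool mm [15.   1.  -0.2]
```

View pics/c.png

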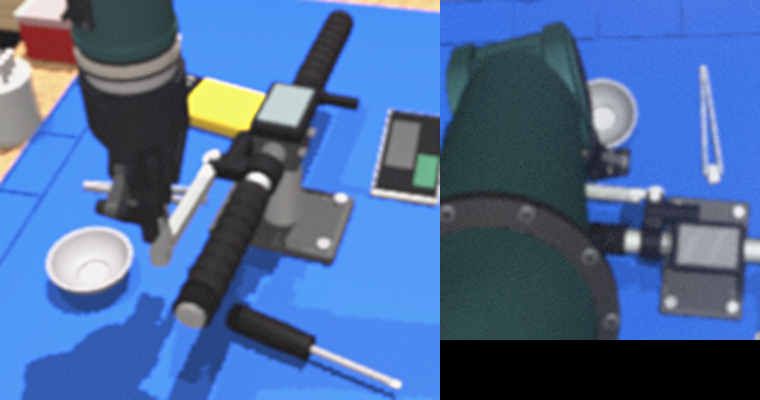

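The side view shows the lever swung in with the fingers on its outer face at about (158,235), almost parallel to the grip. I estimate about 4 mm of travel left, so I'll ease in.

Emit:
{"name": "carry_out", "arguments": {
  "plan": [1, 0, 0, -1, 0, 1, 0, 0, -1, 0, 2, 0, 0, -1, 0, 2, 0, 0, -1, 0, 3, 0, 0, -1, 0, 3, 0, 0, -1, 0, 4, 0, 0, -1, 0, 4, 0, 0, -1, 0, 5, 0, 0, -1, 0, 5, 0, 0, -1, 0]
}}

```text
time_s: 6.4
position: [0.6002, 0.1169, 0.095]
ee_rot: [0.109, 3.131, 0.004]
contact_force: [8.9, 2.4, -4.4]
gripper_width: 0.003
finger_force: 4.4
```

Emit:
{"name": "carry_out", "arguments": {
  "plan": [1, 0, 0, 0, 0, 1, 0, 0, 0, 0, 2, 0, 0, 0, 0, 2, 0, 0, 0, 0, 3, 0, 0, 0, 0, 3, 0, 0, 0, 0, 3, 0, 0, 0, 0, 3, 0, 0, 0, 0, 3, 0, 0, 0, 0, 3, 0, 0, 0, 0]
}}

```text
time_s: 7.4
position: [0.6002, 0.1169, 0.0952]
ee_rot: [0.11, 3.126, 0.005]
contact_force: [13.5, 1.2, -9.2]
gripper_width: -0.0
finger_force: 6.5
```

The TCP stopped moving while the force rose to 13.5 N, so the lever is on its stop. Holding for over a second.

Emit:
{"name": "carry_out", "arguments": {
  "plan": [0, 0, 0, 0, 0, 0, 0, 0, 0, 0, 0, 0, 0, 0, 0, 0, 0, 0, 0, 0, 0, 0, 0, 0, 0, 0, 0, 0, 0, 0, 0, 0, 0, 0, 0, 0, 0, 0, 0, 0, 0, 0, 0, 0, 0, 0, 0, 0, 0, 0]
}}

```text
time_s: 8.4
position: [0.6002, 0.117, 0.0952]
ee_rot: [0.11, 3.126, 0.005]
contact_force: [13.7, 1.6, -8.8]
gripper_width: -0.002
finger_force: 6.5
```

Emit:
{"name": "carry_out", "arguments": {
  "plan": [0, 0, 0, 0, 0, 0, 0, 0, 0, 0, 0, 0, 0, 0, 0, 0, 0, 0, 0, 0, 0, 0, 0, 0, 0, -2, 0, 0, 0, 0, -4, 0, 0, 0, 0, -7, 0, 0, 0, 0, -10, 0, 0, 0, 0, -13, 0, 0, 0, 0]
}}

```text
time_s: 9.4
position: [0.6086, 0.1152, 0.095]
ee_rot: [0.11, 3.135, 0.002]
contact_force: [6.0, 0.4, -0.8]
gripper_width: -0.005
finger_force: 2.9
```

Emit:
{"name": "carry_out", "arguments": {
  "plan": [-3, -1, 0, 1, 0, -6, -1, 0, 2, 0, -9, -2, 0, 3, 0, -12, -2, 0, 4, 0, -15, -2, 0, 5, 0, -18, -3, 0, 6, 0, -22, -3, 0, 6, 0, -27, -3, 0, 6, 0, -32, -3, 0, 6, 0, -36, -3, 0, 6, 0]
}}

```text
time_s: 10.4
position: [0.6414, 0.1099, 0.0938]
ee_rot: [-0.273, -3.128, -0.0]
contact_force: [0.3, 0.5, -0.3]
gripper_width: -0.0
finger_force: 0.0
```

Emit:
{"name": "carry_out", "arguments": {
  "plan": [0, 0, 0, 0, 0, 0, 0, 0, 0, 0, 0, 0, 0, 0, 0, 0, 0, 0, 0, 0, 0, 0, 0, 0, 0, 0, 0, 0, 0, 0, 0, 0, 0, 0, 0, 0, 0, 0, 0, 0, 0, 0, 0, 0, 0, 0, 0, 0, 0, 0]
}}

```text
time_s: 11.4
position: [0.6419, 0.1092, 0.0943]
ee_rot: [-0.275, -3.13, -0.0]
contact_force: [0.1, -0.6, 0.3]
gripper_width: 0.002
finger_force: 0.0
```

```bash
python3 look.py d
```

```text
11.5 [0.6419342  0.10925312 0.09430448] [ 0.02536116 -0.46658317  0.69840882]
0 pad in tool mm [28.4 -3.4 -0.7]
0.15 pad in tool mm [40.9 -0.8 -0.7]
0.3 pad in tool mm [53.7 -0.2 -0.7]
```

View pics/d.png

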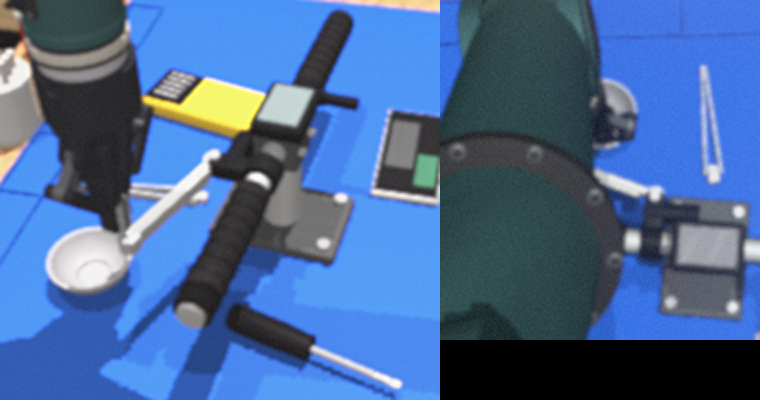

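The lever is fully back out, at the same pixels as before the press, with zero force. Now the second press.

Emit:
{"name": "carry_out", "arguments": {
  "plan": [4, 0, 0, 0, 0, 8, 0, 0, 0, 0, 12, 0, 0, 0, 0, 16, 0, 0, -1, 0, 19, 0, 0, -2, 0, 22, 0, 0, -3, 0, 25, 0, 0, -4, 0, 28, 0, 0, -5, 0, 31, 0, 0, -6, 0, 34, 0, 0, -6, 0]
}}

```text
time_s: 12.5
position: [0.6114, 0.1167, 0.0953]
ee_rot: [0.108, 3.133, 0.004]
contact_force: [6.0, 2.9, -1.4]
gripper_width: -0.003
finger_force: 2.9
```

Emit:
{"name": "carry_out", "arguments": {
  "plan": [2, 0, 0, 0, 0, 4, 0, 0, 0, 0, 6, 0, 0, 0, 0, 8, 0, 0, 0, 0, 9, 0, 0, 0, 0, 10, 0, 0, 0, 0, 11, 0, 0, 0, 0, 12, 0, 0, 0, 0, 12, 0, 0, 0, 0, 12, 0, 0, 0, 0]
}}

```text
time_s: 13.5
position: [0.6009, 0.1188, 0.0954]
ee_rot: [0.108, 3.13, 0.007]
contact_force: [8.6, 3.1, -2.0]
gripper_width: -0.002
finger_force: 3.8
```

Almost at the stop, so a few more mm.

Emit:
{"name": "carry_out", "arguments": {
  "plan": [1, 0, 0, 0, 0, 1, 0, 0, 0, 0, 2, 0, 0, 0, 0, 2, 0, 0, 0, 0, 3, 0, 0, 0, 0, 3, 0, 0, 0, 0, 4, 0, 0, 0, 0, 4, 0, 0, 0, 0, 4, 0, 0, 0, 0, 4, 0, 0, 0, 0]
}}

```text
time_s: 14.5
position: [0.6004, 0.1188, 0.0957]
ee_rot: [0.108, 3.124, 0.008]
contact_force: [13.1, 3.5, -6.4]
gripper_width: 0.0
finger_force: 6.3
```

Emit:
{"name": "carry_out", "arguments": {
  "plan": [0, 0, 0, 0, 0, 0, 0, 0, 0, 0, 0, 0, 0, 0, 0, 0, 0, 0, 0, 0, 0, 0, 0, 0, 0, 0, 0, 0, 0, 0, 0, 0, 0, 0, 0, 0, 0, 0, 0, 0, 0, 0, 0, 0, 0, 0, 0, 0, 0, 0]
}}

```text
time_s: 15.5
position: [0.6004, 0.1189, 0.0957]
ee_rot: [0.108, 3.124, 0.008]
contact_force: [13.1, 3.7, -7.6]
gripper_width: 0.001
finger_force: 6.3
```

```bash
python3 look.py e
```

```text
15.6 [0.6003754  0.11883839 0.09571457] [12.51083335  3.77709557 -7.25513292]
0 pad in tool mm [-13.5  -7.    0.9]
0.15 pad in tool mm [-1.4 -3.2  0.7]
0.3 pad in tool mm [11.3 -1.2  0.5]
```

View pics/e.png

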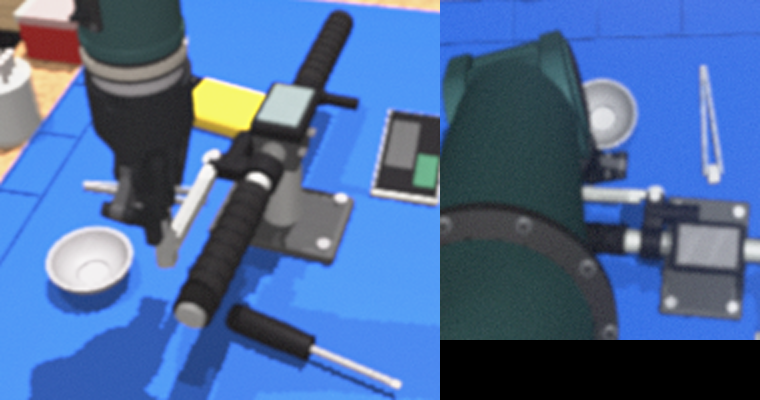

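The lever is parallel to the grip and on its stop: the pad is 11.3 mm from the tool axis, which matches the fingers' 11 mm half-width. The force is steady at about 13 N and nothing else in view has moved, so I'm handing in.

```bash
python3 -c "
from rig import *
print(finish_job())"
```

```text
the job is handed in; nothing more can be done
None
```

I pressed the brake lever to its stop and held it over a second, let it come fully back out, then pressed it to its stop again; I handed the job in at about 15.6 s, still holding it there at about 13 N.

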